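Find the feeder's gap with a comb gauge

TASK

Find the gap between the strip feeder's fixed fence and its spring-loaded shoe with the comb-shaped thickness gauge: lift the gauge out of its stand and try its leaves in the gap one after another from the thinnest up, each pushed straight down until the flange sits on the fence, until one binds (it has to push the shoe back and drags). Let go of the gauge with that first binding leaf left fully home in the gap. Never force it, and leave the other things where they are.

Things in the scene. Friction and masses are not known exactly. Their poses are not given: they have to be found in the camera images.
- gauge: Plain metal comb gauge, 98 x 24 x 80 mm, hanging in the stand by its flange; the flange is longer towards the thin leaves. Origin: on the flange's underside, over the middle of the third leaf. z up, y along the row of leaves, x across their thickness. Flange: 24 mm along x, 6 mm thick, y = -36 to +62 mm. Below it hang four leaves 34 mm long, 14 mm wide (y), centred on x = 0. Mass 0.06 to 0.12 kg.
- gauge_grip (a point): Middle of the gauge's grip, at (0, 0, 26) mm in its frame: upright block on the flange over the third leaf, 14 mm thick along x, 30 mm along y, from z = 6 to 46 mm. Hold it across the 14 mm.
- leaf1_tip (a point): lower end of the thinnest leaf (4 mm thick along x; its last 8 mm taper to 1.5 mm), at (0, 52, -34) mm in the gauge's frame
- leaf2_tip (a point): lower end of the second leaf (6.5 mm thick; its last 8 mm taper to 1.5 mm), at (0, 26, -34) mm in the gauge's frame
- leaf3_tip (a point): lower end of the third leaf (9 mm thick; its last 8 mm taper to 3 mm), at (0, 0, -34) mm in the gauge's frame
- leaf4_tip (a point): lower end of the thickest leaf (11.5 mm thick; its last 8 mm taper to 5.5 mm), at (0, -26, -34) mm in the gauge's frame
- stand: Low fixed aluminium rack for the gauge, open at the sides, 124 mm long (y) x 46 mm. Origin on the bench under the place of the third leaf; two rails, tops at 48 mm and 17 mm apart, carry the flange, end walls 54 mm high. The gauge lifts straight up out of it, by at least 45 mm.
- feeder: Fixed strip feeder on a dark base plate 128 x 70 x 10 mm. Origin on the bench under the fence's face; x points from shoe to fence, y across, z up. Fence: upright block at x > 0, 27 mm wide (y), 70 mm high, its face at x = 0 chamfered at the top. Two ribs on it guide a leaf sideways: slot y = -8.5 to 8.5 mm, flared to 23 mm at 66 mm height. Facing it at x < 0: the sprung shoe, 15 mm wide, and its grey housing, 70 mm high.
- feeder_spring (a point): On the feeder's base plate, at (-22, 0, 10) mm. The shoe (top at 67 mm, with a lead-in 4 mm wide and 9 mm deep) is sprung towards the fence against a stop: 4 N to start it, 0.8 N more per mm, 2.7 mm travel. A loose leaf goes down with hardly any force; one that binds drags at about 3 to 10 N, up to 15 N as its taper enters; a still thicker one jams.
- gap_mouth (a point): Middle of the fence's face (x = y = 0 of the feeder) at the height of its top, 70 mm; axes as the feeder's. The gap reaches from here to the shoe towards -x: 5 to 11 mm, not measured; the thinnest leaf always enters loosely and one of the others is the first to bind. A leaf is fully home when the flange rests on the fence's top, its tip 34 mm below this point.
- solder_spool: bystander: solder spool with blue flanges, 54 mm across, 40 mm high, origin under its centre
- pliers_small: bystander: small black pliers, 133 mm long, 12 mm high, lying; origin under its middle
- flux_jar: bystander: small amber jar with black lid, 36 mm across, 48 mm high, origin under its centre
Things that resemble listed ones, but are neither listed nor needed, are in the scene too. Leave any blue look-alike of the gauge alone.

How it is judged:
By the outcome, as a careful person would: the job done as asked, in the order asked, and still so for the second after the job is handed in, with the robot touching nothing.
It also fails if it takes over 64 s, if anything falls off the work surface, if the arm or the gripper's body presses on something with over 40 N, if the wrist force passes 120 N, or if a joint passes its speed limit or range.

ROBOT

A 7-joint arm with a two-finger parallel gripper is mounted at the origin on a cart in front of the work surface, level with it; the furniture and walls round the work are solid. World frame = base frame: x ahead of the robot, y to its left, z up, the work surface at z = 0. Lengths are in mm, angles in rad, forces in N, time in s.
With the tool pointing down it reaches from about 400 to 875 mm from the base axis. Payload 19.3 kg.
Tool frame: the origin (TCP) lies midway between the tips of the shut fingers; the grasp point (between the pads) lies 19 mm behind it (arm.hold_point_z is the distance from the TCP to the grasp point, in mm); z points along the fingers, y is the line along which they close (so a half turn about z gives the same grasp; the last joint's range is limited). The gripper opens to 85 mm and grips with 20 to 120 N. Pads are 22 mm wide; open, the fingers measure 114 mm over their backs; the gripper's body (76 mm by 85 mm) begins 54 mm behind the grasp point. The pads swing forward as they close: fully open they stand 13 mm farther back than shut.
Start: joints at [-1.212, 0.521, -0.036, 1.599, 0.021, 1.021, -0.113], TCP at [259.879, 568.399, 231.291] pointing down, gripper open.
Joint ranges: [-2.91, 2.91], [-0.3, 2.13], [-1.5, 1.42], [0.17, 2.43], [-1.26, 4.41], [0.16, 1.93], [-2.52, 2.52]. Speed limits (rad/s): [1.89, 1.89, 2.39, 2.39, 3.01, 3.01, 3.01].

INTERFACE

Orientations are given as a unit quaternion [x, y, z, w].
In Python, from plant import state, read_camera, close_job, arm gives the robot as it stands. The module is installed in compiled form; this text tells all that it offers.
- The arm moves only by the tool carry_out, never from a script. Its argument "plan" is a list of rows, each a list of 2 entries, a list of its own where there are three numbers: the shift along the world's x, y, z in mm, then the turn, a rotation vector about the world's x, y, z in degrees. A call has 1 to 20 rows; each row is the pose to reach, as a shift and turn from the pose commanded when the call began; what a row does not reach only later rows make up. A row lasts 1/12 s, in which the tool goes at most 41.7 mm and 7.16 degrees, less where a joint would pass 70% of its speed; a pose out of reach is approached as far as the arm can. A call with a gripper value outside its range is refused whole. "gripper" is the finger opening in mm, from 0 to 85.4, set as the call begins (left out, the last holds). The fingers move at their own pace and stop on an object; the grip force is fixed at half the most. Time passes only in rows, so rows that repeat a pose let the fingers close. It gives the time, the measured TCP pose, the force, the opening and the grip force at its end, in the units of the state.
- state(): the state, without advancing time (a new reading comes with each control period).
- read_camera(name): name is "side" or "top"; returns a dict with "frame" (400x640x3 uint8, blue, green, red), "fx", "fy", "cx", "cy" (pixels), "world_to_cam" (4x4, takes a point from world to camera coordinates). Camera axes: x right, y down, z forward; pixel columns grow to the right and rows downward; lengths in mm; the calibration is good to about 2 mm. A picture is of the moment at which its call begins. There is no depth.
- close_job(): hands the job in; it is judged then, once.
The state is a dict: "time": time; "qpos": joint angles; "dq": joint speeds; "effort": joint torques, N m; "eef_pos": TCP position; "tool_rot": TCP orientation; "contact_force": force on the tool from outside, world axes, zero at the start; "ft_torque": the same for the moment, N m; "finger_gap": finger opening in mm; "gripper_force": force on a finger pad.
Only numpy, scipy, OpenCV 4.12 (cv2) and the standard library are available. Lean on these libraries where they do the work, as an engineer would, in place of code of your own. Each camera call takes 0.05 s, during which the arm holds its last target. There are 200 camera calls.

## Working session

There is one attempt and no reset: what is moved stays moved. The work goes in short steps, Python scripts to look and compute and a tool call to move; the robot and the scene stay as the last step left them, time stands still between calls to the robot, and variables do not carry over. Pictures are saved under pics/ and viewed, at most 10 in all, crops included, and the job is handed in when it is done.

Besides the shell and the picture viewer there is one more tool, called by a JSON object that holds its "api" and its "payload", one argument or row to a line. carry_out: Moves the arm, as the interface text tells. Its arguments: {"type":"object","properties":{"plan":{"type":"array","items":{"type":"array"}},"gripper":{"type":"number"}},"required":["plan"]}

```bash
mkdir -p pics; python3 - <<'E'
from plant import state, read_camera, arm
import cv2,json,numpy as np,pickle
s=state();print(s);print(arm.hold_point_z)
d={}
for n in("side","top"):
    r=read_camera(n);d[n]=r;cv2.imwrite(f"pics/{n}0.png",r["frame"]);print(n,r["fx"],r["fy"],r["cx"],r["cy"]);print(np.round(r["world_to_cam"],3))
pickle.dump(d,open("cam0.pkl","wb"))
E
```

```text
{'time': 0.0, 'qpos': array([-1.21217968,  0.52205946, -0.03630129,  1.59999382,  0.02119994,
        1.0210894 , -0.11278824]), 'dq': array([ 3.26490273e-04, -1.79234512e-03, -7.72318196e-04,  3.60315875e-04,
       -7.51074042e-04, -3.33977740e-05,  3.67230119e-04]), 'effort': array([-8.97199898e-04, -9.27086735e+01,  1.97961241e+00, -3.69939423e+01,
        1.78074685e-02,  8.05913005e-03, -1.24053651e-05]), 'eef_pos': array([259.78043204, 568.08703811, 230.70278073]), 'tool_rot': array([ 2.12779630e-01,  9.77100041e-01, -5.77469638e-04, -7.68903689e-05]), 'contact_force': array([ 0.16838236, -0.17204652, -0.11032646]), 'ft_torque': array([-0.04122688, -0.00153768, -0.05535677]), 'gripper_force': 0.0, 'finger_gap': 85.21126003561962}
18.700000000000003
side 493.76115873175235 493.76115873175235 324.36070407656905 185.66000035596522
[[-9.660000e-01 -2.580000e-01  1.000000e-02  5.848210e+02]
 [-1.470000e-01  5.140000e-01 -8.450000e-01 -2.584200e+01]
 [ 2.130000e-01 -8.180000e-01 -5.340000e-01  1.318223e+03]
 [ 0.000000e+00  0.000000e+00  0.000000e+00  1.000000e+00]]
top 477.93140067599853 477.93140067599853 322.2199659478254 197.223868258396
[[ 7.000000e-03 -1.000000e+00  3.000000e-03  3.613920e+02]
 [-9.980000e-01 -7.000000e-03 -6.900000e-02  5.165980e+02]
 [ 6.900000e-02 -3.000000e-03 -9.980000e-01  1.059991e+03]
 [ 0.000000e+00  0.000000e+00  0.000000e+00  1.000000e+00]]
```

View pics/top0.png

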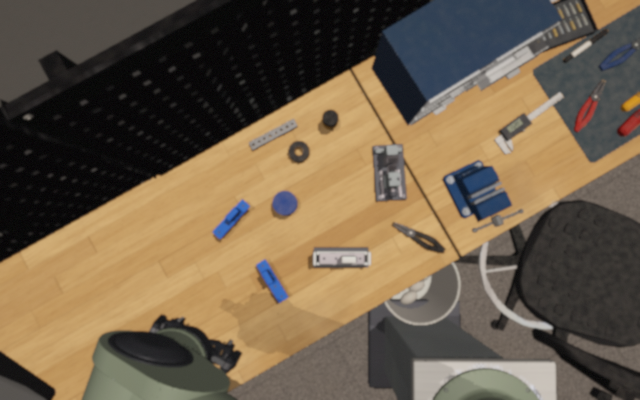

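View pics/side0.png

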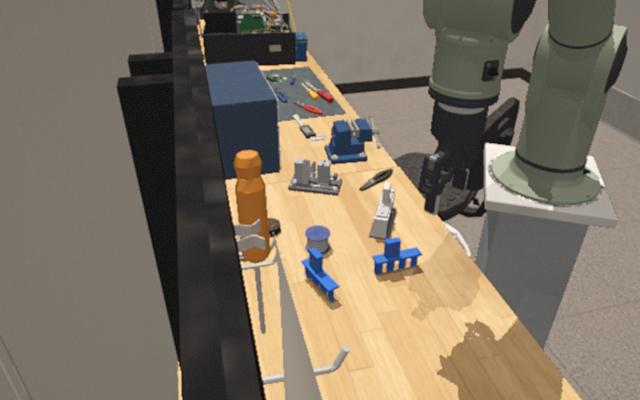

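Candidates for the gauge: the metal one in the aluminium rack (top 341,258; side 385,210), and blue look-alikes at top (232,220) and (272,281). The metal one in the stand fits, because the blue ones are standing free on the bench. The feeder is at top (390,172), side (316,175). I'll confirm with one enlarged crop.

```bash
python3 - <<'E'
import cv2,pickle,numpy as np
d=pickle.load(open("cam0.pkl","rb"))
def c(n,x,y,w=80,h=60,k=5): return cv2.resize(d[n]["frame"][y:y+h,x:x+w],(w*k,h*k),interpolation=cv2.INTER_CUBIC)
im=np.vstack([np.hstack([c("top",302,228),c("top",350,142)]),np.hstack([c("side",345,180),c("side",276,143)])])
cv2.imwrite("pics/crop1.png",im)
E
```

```text
(no output)
```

View pics/crop1.png

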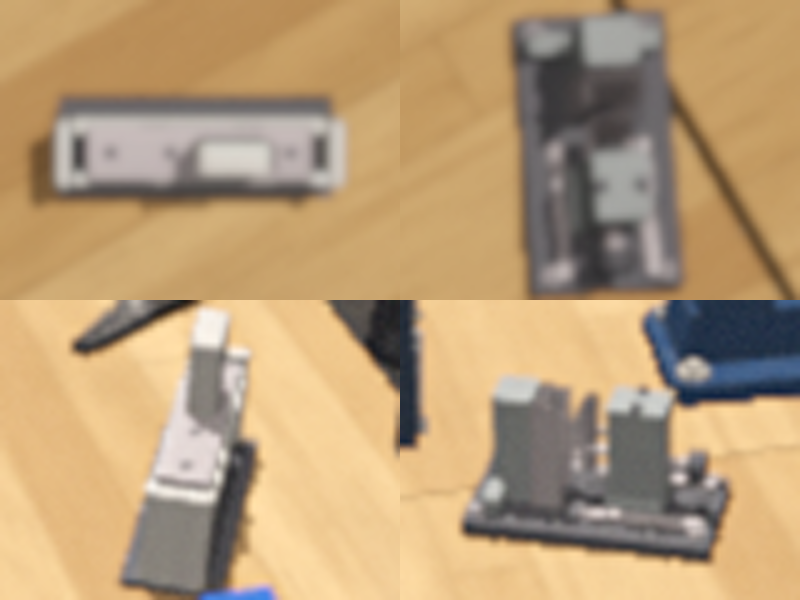

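The crop shows the metal gauge in its rack with the grip offset to the right (−y world), so the thin leaves point to +y. The feeder's two grey blocks need a larger look to tell fence from housing.

```bash
python3 - <<'E'
import cv2,pickle,numpy as np
d=pickle.load(open("cam0.pkl","rb"))
def c(n,x,y,w,h,k):
    a=cv2.resize(d[n]["frame"][y:y+h,x:x+w],(w*k,h*k),interpolation=cv2.INTER_LANCZOS4)
    return np.clip(255*(a/255.)**0.7,0,255).astype(np.uint8)
im=np.hstack([c("top",372,142,36,60,10),c("side",288,153,40,42,10)[:, :400] if 0 else cv2.copyMakeBorder(c("side",286,153,44,44,10),0,160,0,0,cv2.BORDER_CONSTANT)])
print(im.shape);cv2.imwrite("pics/crop2.png",im)
E
```

```text
(600, 800, 3)
```

View pics/crop2.png

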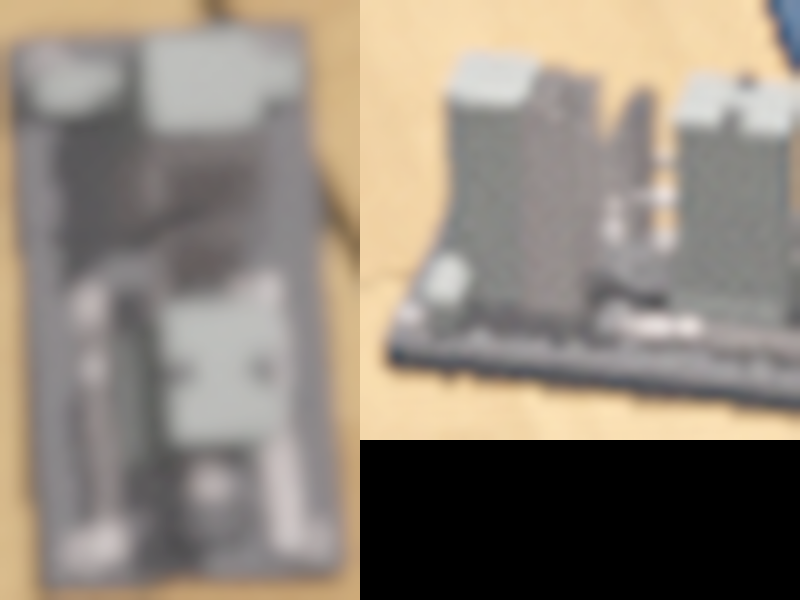

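In the side crop, the left block (+x world) is the fence, with its brown ribs and face. The thin plate at crop (630,150) is the shoe, with springs running to the right block, the housing (−x). So feeder x ≈ +world x and feeder y ≈ +world y. Next I measure.

```bash
cat > h.py <<'E'
import cv2,pickle,numpy as np
def ray(r,u,v,z):
    M=np.array(r["world_to_cam"]);R=M[:3,:3];C=-R.T@M[:3,3]
    d=R.T@np.array([(u-r["cx"])/r["fx"],(v-r["cy"])/r["fy"],1]);return C+d*(z-C[2])/d[2]
def proj(r,p):
    q=np.array(r["world_to_cam"])@np.append(p,1);return np.array([r["fx"]*q[0]/q[2]+r["cx"],r["fy"]*q[1]/q[2]+r["cy"]])
def rect(r,pts,z):
    P=np.array([ray(r,u,v,z)[:2] for u,v in pts],np.float32);return cv2.minAreaRect(P)
E
python3 - <<'E'
from h import *
d=pickle.load(open("cam0.pkl","rb"));t=d["top"]
K=8
def blobs(n,x,y,w,h,f,zs,amin):
    a=cv2.resize(d[n]["frame"][y:y+h,x:x+w],None,fx=K,fy=K,interpolation=cv2.INTER_CUBIC)
    m=f(cv2.cvtColor(a,cv2.COLOR_BGR2HSV).astype(int)).astype(np.uint8)*255
    for c in cv2.findContours(m,cv2.RETR_EXTERNAL,cv2.CHAIN_APPROX_NONE)[0]:
        if cv2.contourArea(c)<amin*K*K: continue
        p=(c[:,0]+.5)/K-.5+[x,y]
        print(n,"px",p.mean(0).round(1),"area",cv2.contourArea(c)/K/K,[ (z,np.round(rect(d[n],p,z)[0],1),np.round(rect(d[n],p,z)[1],1),round(rect(d[n],p,z)[2],1)) for z in zs])
print("stand");blobs("top",302,228,80,60,lambda h:(h[...,1]<60)&(h[...,2]>130),[54],80)
for th in(205,215,225): print("grip",th);blobs("top",302,228,80,60,lambda h:(h[...,1]<40)&(h[...,2]>th),[94,54],10)
for th in (80,90): print("plate",th);blobs("top",350,138,80,70,lambda h:(h[...,1]<th),[10],300)
for th in(150,165): print("tops",th);blobs("top",370,140,40,62,lambda h:(h[...,1]<40)&(h[...,2]>th),[70],40)
for p in [(565,220,70),(380,322,94)]: print(p,[proj(d[n],p).round(1) for n in d])
E
```

```text
stand
top px [341.3 257.3] area 796.953125 [(54, array([380.7, 322.7]), array([ 35.7, 126.6]), 0.5)]
grip 205
top px [348.7 259.1] area 46.8515625 [(94, array([380.4, 309.4]), array([24.7,  9.1]), 89.3), (54, array([378. , 307.1]), array([25.7,  9.4]), 89.3)]
grip 215
top px [348.9 258.9] area 19.265625 [(94, array([380.8, 309.3]), array([21.3,  4.9]), 88.4), (54, array([378.4, 306.9]), array([22.2,  5.1]), 88.4)]
grip 225
plate 80
top px [389.  172.2] area 1655.5703125 [(10, array([574.3, 212.3]), array([129.3,  71. ]), 3.6)]
plate 90
top px [389.1 172.2] area 1686.234375 [(10, array([574.3, 212.4]), array([129.9,  71.7]), 3.7)]
tops 150
top px [396.9 182.3] area 154.734375 [(70, array([541.5, 207.3]), array([59.3, 25.6]), 9.1)]
top px [392.7 149.1] area 93.203125 [(70, array([615.8, 211.1]), array([19.4, 29.9]), 4.3)]
tops 165
top px [394.6 176.8] area 52.28125 [(70, array([555.8, 208.9]), array([28.9, 20.6]), 6.0)]
top px [391.9 149.3] area 48.3515625 [(70, array([615.8, 213.9]), array([14.2, 20.4]), 7.6)]
(565, 220, 70) [array([317.5, 163.5]), array([389.8, 172.4])]
(380, 322, 94) [array([386. , 187.7]), array([342.6, 259.3])]
```

```bash
python3 - <<'E'
from h import *
d=pickle.load(open("cam0.pkl","rb"))
s=lambda x,y,z:ray(d["side"],286+(x-360)/10-.45,153+y/10-.45,z).round(1)
t=lambda x,y,z:ray(d["top"],372+x/10-.45,142+y/10-.45,z).round(1)
for n,a in dict(g_nr=(530,102,70),g_nl=(450,95,70),g_fr=(542,62,70),brown_r=(600,78,66),shoe_tip=(645,88,67),shoe_l=(612,140,67),hous_nl=(680,120,70),hous_nr=(790,130,70),hous_fl=(692,78,70)).items(): print("side",n,s(*a))
for n,a in dict(fe_l=(145,85,70),fe_r=(262,85,70),fe_front=(200,132,70),fe_back=(200,33,70),br_end=(205,210,66),br_end2=(205,280,66),ho_front=(225,295,70),ho_back=(225,443,70),ho_l=(163,370,70),ho_r=(290,370,70),pl_top=(150,30,10),pl_bot=(190,580,10)).items(): print("top",n,t(*a))
# x-profile of intensity along the feeder axis at y through centre, both heights
f=d["top"]["frame"]
g=cv2.cvtColor(f,cv2.COLOR_BGR2GRAY)
for v in range(146,186): print(v,ray(d["top"],391.5,v,68)[0].round(0),f[v,387:398].mean(1+0).astype(int) if 0 else g[v,384:402])
E
```

```text
side g_nr [601.6 226.4  70. ]
side g_nl [621.7 228.5  70. ]
side g_fr [604.7 206.1  70. ]
side brown_r [590.4 203.1  66. ]
side shoe_tip [577.6 206.6  67. ]
side shoe_l [578.3 233.8  67. ]
side hous_nl [563.4 224.7  70. ]
side hous_nr [536.1 222.   70. ]
side hous_fl [566.2 203.6  70. ]
top fe_l [613.5 227.9  70. ]
top fe_r [613.7 202.6  70. ]
top fe_front [603.4 216.   70. ]
top fe_back [625. 216.  70.]
top br_end [587.  214.4  66. ]
top br_end2 [571.8 214.5  66. ]
top ho_front [568.  210.8  70. ]
top ho_back [536.1 210.9  70. ]
top ho_l [551.7 224.2  70. ]
top ho_r [551.9 196.8  70. ]
top pl_top [636.4 218.5  10. ]
top pl_bot [510.4 209.7  10. ]
146 623.0 [107 111 131 153 162 163 163 163 162 161 161 161 157 150 142 135 131 128]
147 621.0 [ 99 101 129 156 167 168 168 168 167 167 167 166 163 158 152 146 142 136]
148 618.0 [ 96  93 125 155 167 168 168 168 167 168 167 166 166 165 160 158 154 144]
149 616.0 [ 98  90 122 153 166 169 168 168 168 167 167 167 166 165 162 161 157 145]
150 614.0 [ 91  85 121 152 165 168 167 167 167 167 167 167 166 162 157 153 148 138]
151 612.0 [ 78  80 115 1
[... 2215 characters left out ...]
165 159 148 144 148 143 124]
178 553.0 [ 87  78  67  69  92 114 129 146 162 166 166 164 152 134 127 138 141 125]
179 551.0 [ 88  81  67  64  79 101 120 141 159 166 166 163 153 135 125 137 142 126]
180 549.0 [ 90  82  68  66  84 110 133 149 161 166 166 165 160 150 142 145 143 123]
181 547.0 [ 90  83  69  67  90 125 149 160 164 165 166 166 164 161 158 154 144 120]
182 545.0 [ 91  83  69  67  92 129 156 165 165 166 165 165 165 165 164 159 145 120]
183 542.0 [ 91  84  70  67  90 129 157 165 165 165 165 164 163 163 162 159 145 119]
184 540.0 [ 92  84  71  64  86 125 152 161 161 160 159 158 156 156 157 156 145 122]
185 538.0 [ 93  86  72  64  78 110 135 142 142 141 139 137 136 139 145 153 150 129]
```

{"api": "carry_out", "payload": {
  "plan": [
    [[12,-26,0],[0,0,-6.5]],
    [[24,-52,0],[0,0,-13]],
    [[36,-78,0],[0,0,-19.5]],
    [[48,-104,0],[0,0,-26]],
    [[60,-130,0],[0,0,-32.5]],
    [[72,-155,0],[0,0,-39]],
    [[84,-181,-10],[0,0,-45.5]],
    [[96,-207,-25],[0,0,-52]],
    [[108,-233,-45],[0,0,-58.5]],
    [[120.5,-259,-65],[0,0,-65]],
    [[120.5,-259,-85],[0,0,-65]],
    [[120.5,-259,-100],[0,0,-65]],
    [[120.5,-259,-100],[0,0,-65]],
    [[120.5,-259,-100],[0,0,-65]]
  ],
  "gripper": 50
}}

```text
time: 1.27
eef_pos: [380.2, 309.2, 131.1]
tool_rot: [0.704, 0.71, -0.001, 0.0]
contact_force: [0.5, 0.1, 0.9]
finger_gap: 50.3
gripper_force: 0.0
```

{"api": "carry_out", "payload": {
  "plan": [
    [[0,0,-25],[0,0,0]],
    [[0,0,-50],[0,0,0]],
    [[0,0,-65],[0,0,0]],
    [[0,0,-73],[0,0,0]],
    [[0,0,-73],[0,0,0]]
  ]
}}

```text
time: 1.68
eef_pos: [380.2, 309.5, 57.9]
tool_rot: [0.704, 0.71, -0.001, -0.0]
contact_force: [-0.9, 0.4, -1.3]
finger_gap: 49.9
gripper_force: 0.0
```

{"api": "carry_out", "payload": {
  "plan": [
    [[0,0,0],[0,0,0]],
    [[0,0,0],[0,0,0]],
    [[0,0,0],[0,0,0]],
    [[0,0,0],[0,0,0]],
    [[0,0,0],[0,0,0]],
    [[0,0,0],[0,0,0]],
    [[0,0,0],[0,0,0]],
    [[0,0,0],[0,0,0]]
  ],
  "gripper": 5
}}

```text
time: 2.35
eef_pos: [380.9, 309.9, 59.5]
tool_rot: [0.704, 0.71, 0.001, -0.0]
contact_force: [-1.3, -0.9, 10.5]
finger_gap: 13.5
gripper_force: 58.4
```

{"api": "carry_out", "payload": {
  "plan": [
    [[0,0,10],[0,0,0]],
    [[0,0,30],[0,0,0]],
    [[0,0,60],[0,0,0]],
    [[0,0,90],[0,0,0]],
    [[0,0,105],[0,0,0]],
    [[0,0,105],[0,0,0]],
    [[0,0,105],[0,0,0]],
    [[0,0,105],[0,0,0]]
  ]
}}

```text
time: 3.02
eef_pos: [380.1, 309.3, 163.2]
tool_rot: [0.704, 0.71, -0.0, -0.0]
contact_force: [-0.0, -0.9, -0.8]
finger_gap: 13.1
gripper_force: 58.5
```

```bash
python3 - <<'E'
from h import *
from plant import state,read_camera
s=state();print(s["eef_pos"],s["tool_rot"],s["contact_force"],s["ft_torque"])
d={n:read_camera(n) for n in("side","top")};pickle.dump(d,open("cam1.pkl","wb"))
p=s["eef_pos"]
out=[]
for n in d:
    u,v=proj(d[n],p-[0,0,10]).astype(int);print(n,u,v)
    out.append(cv2.resize(d[n]["frame"][v-40:v+40,u-40:u+40],(400,400),interpolation=cv2.INTER_CUBIC))
cv2.imwrite("pics/lift.png",np.hstack(out))
E
```

```text
[380.05458432 309.30457623 163.22817408] [ 7.04365941e-01  7.09837028e-01 -8.79275086e-05 -8.24551661e-05] [-0.02225611 -0.91730716 -0.83059535] [-0.01501214  0.02353943 -0.03895314]
side 389 161
top 350 261
```

View pics/lift.png

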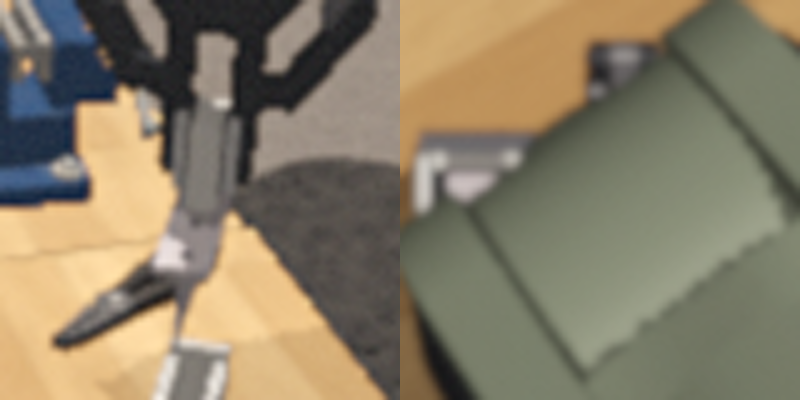

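The gauge is clear of the stand and held straight in the jaws (side crop 200,170). I move leaf 1 to above the mouth.

{"api": "carry_out", "payload": {
  "plan": [
    [[20,-13,0],[0,0,0]],
    [[50,-34,0],[0,0,1]],
    [[80,-54,0],[0,0,2]],
    [[110,-74,0],[0,0,3.2]],
    [[140,-94,0],[0,0,3.2]],
    [[170,-115,0],[0,0,3.2]],
    [[200,-135,0],[0,0,3.2]],
    [[219,-147.5,0],[0,0,3.2]],
    [[219,-147.5,-20],[0,0,3.2]],
    [[219,-147.5,-37],[0,0,3.2]],
    [[219,-147.5,-37],[0,0,3.2]],
    [[219,-147.5,-37],[0,0,3.2]],
    [[219,-147.5,-37],[0,0,3.2]]
  ]
}}

```text
time: 4.2
eef_pos: [599.4, 162.0, 126.7]
tool_rot: [0.684, 0.729, -0.0, 0.0]
contact_force: [0.3, 1.1, -1.1]
finger_gap: 13.4
gripper_force: 58.6
```

```bash
python3 - <<'E'
from h import *
from plant import state,read_camera
s=state();print(s["eef_pos"],s["tool_rot"],s["contact_force"])
d=read_camera("side");pickle.dump(d,open("cam2.pkl","wb"))
cv2.imwrite("pics/hover.png",cv2.resize(d["frame"][130:190,280:340],(600,600),interpolation=cv2.INTER_CUBIC))
E
```

```text
[599.42970336 162.04991447 126.68233806] [ 6.84280028e-01  7.29219335e-01 -6.85208467e-05  9.93197038e-06] [ 0.34613267  1.12073385 -1.05536624]
```

View pics/hover.png

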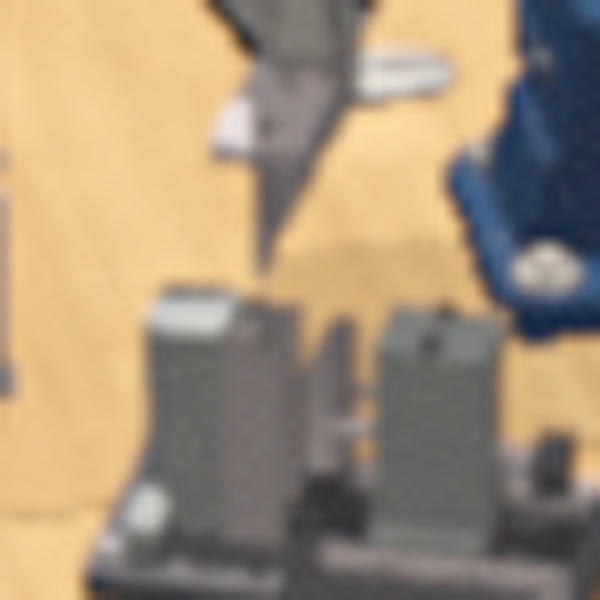

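The leaf 1 tip (crop 265,268) sits too far towards the fence: the free space in front of the shoe is at about crop x 275–310. I shift −8 mm and lower gently, watching the force.

{"api": "carry_out", "payload": {
  "plan": [
    [[-4,-0.2,0],[0,0,0]],
    [[-8,-0.5,0],[0,0,0]],
    [[-8,-0.5,-5],[0,0,0]],
    [[-8,-0.5,-11],[0,0,0]],
    [[-8,-0.5,-14],[0,0,0]],
    [[-8,-0.5,-17],[0,0,0]],
    [[-8,-0.5,-17],[0,0,0]],
    [[-8,-0.5,-17],[0,0,0]]
  ]
}}

```text
time: 4.92
eef_pos: [591.3, 161.3, 109.0]
tool_rot: [0.684, 0.729, -0.0, -0.0]
contact_force: [-0.7, -0.0, 0.0]
finger_gap: 13.2
gripper_force: 58.6
```

```bash
python3 - <<'E'
from h import *
from plant import state,read_camera
s=state();print(s["eef_pos"],s["contact_force"],s["ft_torque"])
d=read_camera("side")
cv2.imwrite("pics/low.png",cv2.resize(d["frame"][130:190,280:340],(600,600),interpolation=cv2.INTER_CUBIC))
E
```

```text
[591.34683266 161.30277366 109.01420024] [-0.7284274  -0.04523655  0.04716659] [ 0.01103972 -0.06370894  0.00366259]
```

View pics/low.png

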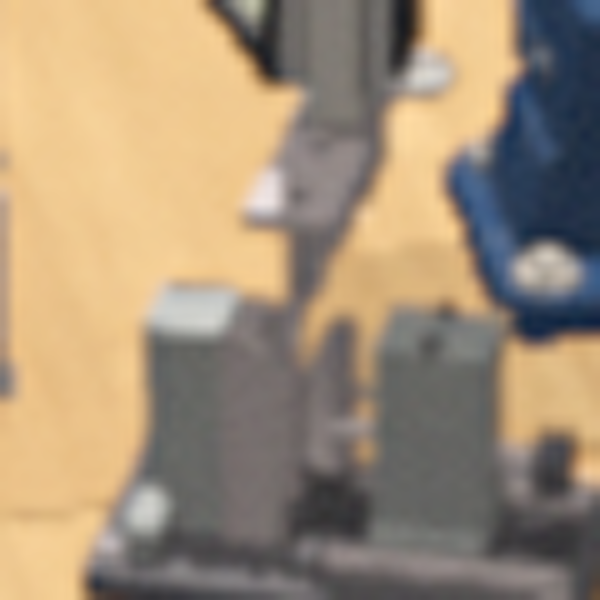

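The tip is in the mouth between the rib and the shoe (crop 290,340), with no contact. I continue down.

{"api": "carry_out", "payload": {
  "plan": [
    [[0,0,-2],[0,0,0]],
    [[0,0,-4],[0,0,0]],
    [[0,0,-6],[0,0,0]],
    [[0,0,-8],[0,0,0]],
    [[0,0,-8],[0,0,0]]
  ]
}}

```text
time: 5.38
eef_pos: [591.2, 161.4, 100.8]
tool_rot: [0.684, 0.729, -0.0, -0.0]
contact_force: [0.2, -0.4, -1.1]
finger_gap: 13.4
gripper_force: 58.6
```

{"api": "carry_out", "payload": {
  "plan": [
    [[0,0,-2],[0,0,0]],
    [[0,0,-4],[0,0,0]],
    [[0,0,-6],[0,0,0]],
    [[0,0,-6],[0,0,0]],
    [[0,0,-6],[0,0,0]]
  ]
}}

```text
time: 5.8
eef_pos: [591.3, 161.4, 95.1]
tool_rot: [0.684, 0.729, -0.0, -0.0]
contact_force: [0.2, -0.5, -0.4]
finger_gap: 13.7
gripper_force: 58.6
```

Free at a depth of about 20 mm. I feel for the fence face in +x, in small steps.

{"api": "carry_out", "payload": {
  "plan": [
    [[0.5,0,0],[0,0,0]],
    [[1,0,0],[0,0,0]],
    [[1.5,0,0],[0,0,0]],
    [[1.5,0,0],[0,0,0]],
    [[1.5,0,0],[0,0,0]]
  ]
}}

```text
time: 6.22
eef_pos: [592.9, 161.4, 95.3]
tool_rot: [0.684, 0.729, 0.0, 0.0]
contact_force: [-0.4, -0.1, -0.6]
finger_gap: 13.5
gripper_force: 58.6
```

{"api": "carry_out", "payload": {
  "plan": [
    [[0.5,0,0],[0,0,0]],
    [[1,0,0],[0,0,0]],
    [[1,0,0],[0,0,0]],
    [[1,0,0],[0,0,0]]
  ]
}}

```text
time: 6.55
eef_pos: [593.9, 161.4, 95.3]
tool_rot: [0.684, 0.729, -0.0, -0.0]
contact_force: [0.5, -0.2, -0.3]
finger_gap: 13.3
gripper_force: 58.6
```

{"api": "carry_out", "payload": {
  "plan": [
    [[0.5,0,0],[0,0,0]],
    [[1,0,0],[0,0,0]],
    [[1,0,0],[0,0,0]],
    [[1,0,0],[0,0,0]]
  ]
}}

```text
time: 6.88
eef_pos: [594.9, 161.4, 95.3]
tool_rot: [0.684, 0.729, 0.0, -0.0]
contact_force: [0.2, -0.9, -0.9]
finger_gap: 13.5
gripper_force: 58.6
```

{"api": "carry_out", "payload": {
  "plan": [
    [[0.5,0,0],[0,0,0]],
    [[1,0,0],[0,0,0]],
    [[1,0,0],[0,0,0]],
    [[1,0,0],[0,0,0]]
  ]
}}

```text
time: 7.22
eef_pos: [595.9, 161.4, 95.3]
tool_rot: [0.684, 0.729, -0.0, -0.0]
contact_force: [0.3, -0.0, -0.5]
finger_gap: 13.2
gripper_force: 58.6
```

{"api": "carry_out", "payload": {
  "plan": [
    [[0.5,0,0],[0,0,0]],
    [[1,0,0],[0,0,0]],
    [[1,0,0],[0,0,0]],
    [[1,0,0],[0,0,0]]
  ]
}}

```text
time: 7.55
eef_pos: [596.9, 161.4, 95.3]
tool_rot: [0.684, 0.729, -0.0, 0.0]
contact_force: [0.6, -0.8, -0.5]
finger_gap: 13.0
gripper_force: 58.6
```

{"api": "carry_out", "payload": {
  "plan": [
    [[0.5,0,0],[0,0,0]],
    [[1,0,0],[0,0,0]],
    [[1,0,0],[0,0,0]],
    [[1,0,0],[0,0,0]]
  ]
}}

```text
time: 7.88
eef_pos: [597.5, 161.3, 95.2]
tool_rot: [0.684, 0.729, -0.0, -0.0]
contact_force: [-3.5, -0.6, -0.7]
finger_gap: 13.6
gripper_force: 58.8
```

Fence contact at TCP x ≈ 597.3 with leaf 1. I back off 1.5 mm and push leaf 1 home.

{"api": "carry_out", "payload": {
  "plan": [
    [[-1,0,0],[0,0,0]],
    [[-1.8,0,0],[0,0,0]],
    [[-1.8,0,-3],[0,0,0]],
    [[-1.8,0,-6],[0,0,0]],
    [[-1.8,0,-9],[0,0,0]],
    [[-1.8,0,-11],[0,0,0]],
    [[-1.8,0,-12],[0,0,0]],
    [[-1.8,0,-12],[0,0,0]]
  ]
}}

```text
time: 8.55
eef_pos: [596.0, 161.3, 82.9]
tool_rot: [0.684, 0.729, -0.0, -0.0]
contact_force: [-0.2, 0.4, -1.0]
finger_gap: 13.4
gripper_force: 58.6
```

{"api": "carry_out", "payload": {
  "plan": [
    [[0,0,-0.5],[0,0,0]],
    [[0,0,-1],[0,0,0]],
    [[0,0,-1],[0,0,0]],
    [[0,0,-1],[0,0,0]]
  ]
}}

```text
time: 8.88
eef_pos: [596.1, 161.4, 82.3]
tool_rot: [0.684, 0.729, 0.0, 0.0]
contact_force: [0.3, 0.1, -0.4]
finger_gap: 13.0
gripper_force: 58.6
```

{"api": "carry_out", "payload": {
  "plan": [
    [[0,0,-0.5],[0,0,0]],
    [[0,0,-1],[0,0,0]],
    [[0,0,-1],[0,0,0]],
    [[0,0,-1],[0,0,0]]
  ]
}}

```text
time: 9.22
eef_pos: [596.0, 161.4, 81.2]
tool_rot: [0.684, 0.729, -0.0, -0.0]
contact_force: [-0.7, 0.4, -0.6]
finger_gap: 13.4
gripper_force: 58.6
```

```bash
python3 - <<'E'
from plant import state
s=state();print(s["eef_pos"],s["contact_force"],s["ft_torque"])
E
```

```text
[596.02525317 161.39015729  81.24086952] [-0.70417186  0.37622147 -0.61367657] [-0.02974194  0.05471742 -0.02837287]
```

{"api": "carry_out", "payload": {
  "plan": [
    [[0,0,-0.5],[0,0,0]],
    [[0,0,-1],[0,0,0]],
    [[0,0,-1],[0,0,0]],
    [[0,0,-1],[0,0,0]]
  ]
}}

```text
time: 9.55
eef_pos: [596.0, 161.4, 80.2]
tool_rot: [0.684, 0.729, -0.0, -0.0]
contact_force: [-0.0, 0.3, -1.2]
finger_gap: 13.3
gripper_force: 58.6
```

{"api": "carry_out", "payload": {
  "plan": [
    [[0,0,-0.5],[0,0,0]],
    [[0,0,-1],[0,0,0]],
    [[0,0,-1],[0,0,0]],
    [[0,0,-1],[0,0,0]]
  ]
}}

```text
time: 9.88
eef_pos: [596.1, 161.4, 79.5]
tool_rot: [0.684, 0.729, 0.0, 0.0]
contact_force: [-2.3, -1.2, 4.0]
finger_gap: 13.4
gripper_force: 59.5
```

Leaf 1 is home (seated at TCP z ≈ 79.6, +4 N) and went in loose. Next is leaf 2.

{"api": "carry_out", "payload": {
  "plan": [
    [[0,0,5],[0,0,0]],
    [[0,0,18],[0,0,0]],
    [[0,0,32],[0,0,0]],
    [[0,0,44],[0,0,0]],
    [[0,0,46],[0,0,0]],
    [[0,0,46],[0,0,0]],
    [[-1,8,46],[0,0,0]],
    [[-2,18,46],[0,0,0]],
    [[-2.6,25,46],[0,0,0]],
    [[-2.6,26,46],[0,0,0]],
    [[-2.6,26,46],[0,0,0]],
    [[-2.6,26,46],[0,0,0]]
  ]
}}

```text
time: 10.88
eef_pos: [593.4, 187.4, 125.0]
tool_rot: [0.684, 0.729, -0.0, 0.0]
contact_force: [0.5, -0.9, 0.1]
finger_gap: 13.1
gripper_force: 58.7
```

{"api": "carry_out", "payload": {
  "plan": [
    [[0,0,-5],[0,0,0]],
    [[0,0,-10],[0,0,0]],
    [[0,0,-13],[0,0,0]],
    [[0,0,-16],[0,0,0]],
    [[0,0,-19],[0,0,0]],
    [[0,0,-22],[0,0,0]],
    [[0,0,-22],[0,0,0]]
  ]
}}

```text
time: 11.47
eef_pos: [593.2, 187.3, 102.6]
tool_rot: [0.684, 0.729, -0.0, -0.0]
contact_force: [-0.1, -0.2, -1.1]
finger_gap: 13.5
gripper_force: 58.7
```

{"api": "carry_out", "payload": {
  "plan": [
    [[0,0,-3],[0,0,0]],
    [[0,0,-6],[0,0,0]],
    [[0,0,-9],[0,0,0]],
    [[0,0,-12],[0,0,0]],
    [[0,0,-15],[0,0,0]],
    [[0,0,-18],[0,0,0]],
    [[0,0,-20.5],[0,0,0]],
    [[0,0,-20.5],[0,0,0]],
    [[0,0,-20.5],[0,0,0]]
  ]
}}

```text
time: 12.22
eef_pos: [593.5, 187.3, 82.7]
tool_rot: [0.684, 0.729, -0.0, -0.0]
contact_force: [-0.4, 0.4, -0.4]
finger_gap: 13.2
gripper_force: 58.7
```

{"api": "carry_out", "payload": {
  "plan": [
    [[0,0,-0.5],[0,0,0]],
    [[0,0,-1],[0,0,0]],
    [[0,0,-1.5],[0,0,0]],
    [[0,0,-2],[0,0,0]],
    [[0,0,-2.7],[0,0,0]],
    [[0,0,-2.7],[0,0,0]],
    [[0,0,-2.7],[0,0,0]]
  ]
}}

```text
time: 12.8
eef_pos: [593.5, 187.4, 80.1]
tool_rot: [0.684, 0.729, -0.0, -0.0]
contact_force: [0.3, -0.7, -1.1]
finger_gap: 13.0
gripper_force: 58.7
```

{"api": "carry_out", "payload": {
  "plan": [
    [[0,0,-0.4],[0,0,0]],
    [[0,0,-0.8],[0,0,0]],
    [[0,0,-0.8],[0,0,0]],
    [[0,0,-0.8],[0,0,0]]
  ]
}}

```text
time: 13.13
eef_pos: [593.5, 187.3, 79.5]
tool_rot: [0.684, 0.729, 0.0, 0.0]
contact_force: [-1.4, -0.4, 4.3]
finger_gap: 13.2
gripper_force: 59.5
```

Leaf 2 is home and was also loose. Next is leaf 3.

{"api": "carry_out", "payload": {
  "plan": [
    [[0,0,5],[0,0,0]],
    [[0,0,18],[0,0,0]],
    [[0,0,32],[0,0,0]],
    [[0,0,44],[0,0,0]],
    [[0,0,46],[0,0,0]],
    [[0,0,46],[0,0,0]],
    [[-1,8,46],[0,0,0]],
    [[-2,18,46],[0,0,0]],
    [[-2.5,25,46],[0,0,0]],
    [[-2.5,26,46],[0,0,0]],
    [[-2.5,26,46],[0,0,0]],
    [[-2.5,26,46],[0,0,0]]
  ]
}}

```text
time: 14.13
eef_pos: [590.9, 213.3, 125.0]
tool_rot: [0.684, 0.729, -0.0, 0.0]
contact_force: [-0.1, 0.1, 0.2]
finger_gap: 13.4
gripper_force: 58.7
```

{"api": "carry_out", "payload": {
  "plan": [
    [[0,0,-5],[0,0,0]],
    [[0,0,-10],[0,0,0]],
    [[0,0,-13],[0,0,0]],
    [[0,0,-16],[0,0,0]],
    [[0,0,-18],[0,0,0]],
    [[0,0,-20],[0,0,0]],
    [[0,0,-20],[0,0,0]]
  ]
}}

```text
time: 14.72
eef_pos: [590.9, 213.3, 104.9]
tool_rot: [0.684, 0.729, -0.0, -0.0]
contact_force: [1.2, 0.1, -1.5]
finger_gap: 12.8
gripper_force: 58.7
```

{"api": "carry_out", "payload": {
  "plan": [
    [[0,0,-1],[0,0,0]],
    [[0,0,-2],[0,0,0]],
    [[0,0,-3],[0,0,0]],
    [[0,0,-4],[0,0,0]],
    [[0,0,-4],[0,0,0]]
  ]
}}

```text
time: 15.13
eef_pos: [590.9, 213.4, 101.1]
tool_rot: [0.684, 0.729, -0.0, -0.0]
contact_force: [-0.1, -0.9, -0.9]
finger_gap: 13.1
gripper_force: 58.7
```

{"api": "carry_out", "payload": {
  "plan": [
    [[0,0,-1],[0,0,0]],
    [[0,0,-2],[0,0,0]],
    [[0,0,-3],[0,0,0]],
    [[0,0,-4],[0,0,0]],
    [[0,0,-4],[0,0,0]]
  ]
}}

```text
time: 15.55
eef_pos: [590.9, 213.3, 97.1]
tool_rot: [0.684, 0.729, -0.0, -0.0]
contact_force: [-1.2, -0.1, -0.7]
finger_gap: 12.9
gripper_force: 58.7
```

{"api": "carry_out", "payload": {
  "plan": [
    [[0,0,-1],[0,0,0]],
    [[0,0,-2],[0,0,0]],
    [[0,0,-3],[0,0,0]],
    [[0,0,-4],[0,0,0]],
    [[0,0,-4],[0,0,0]]
  ]
}}

```text
time: 15.97
eef_pos: [590.9, 213.4, 93.0]
tool_rot: [0.684, 0.729, -0.0, -0.0]
contact_force: [-0.1, -0.3, -0.6]
finger_gap: 13.2
gripper_force: 58.7
```

{"api": "carry_out", "payload": {
  "plan": [
    [[0,0,-1],[0,0,0]],
    [[0,0,-2],[0,0,0]],
    [[0,0,-3],[0,0,0]],
    [[0,0,-4],[0,0,0]],
    [[0,0,-4],[0,0,0]]
  ]
}}

```text
time: 16.38
eef_pos: [590.9, 213.4, 89.0]
tool_rot: [0.684, 0.729, -0.0, -0.0]
contact_force: [-0.2, -0.9, -0.6]
finger_gap: 13.3
gripper_force: 58.7
```

Still free. I push it the rest of the way home.

{"api": "carry_out", "payload": {
  "plan": [
    [[0,0,-2],[0,0,0]],
    [[0,0,-4],[0,0,0]],
    [[0,0,-6],[0,0,0]],
    [[0,0,-7.5],[0,0,0]],
    [[0,0,-8.5],[0,0,0]],
    [[0,0,-8.5],[0,0,0]],
    [[0,0,-8.5],[0,0,0]]
  ]
}}

```text
time: 16.97
eef_pos: [591.0, 213.4, 80.7]
tool_rot: [0.684, 0.729, -0.0, -0.0]
contact_force: [-0.3, 0.4, -0.5]
finger_gap: 13.1
gripper_force: 58.7
```

{"api": "carry_out", "payload": {
  "plan": [
    [[0,0,-0.4],[0,0,0]],
    [[0,0,-1],[0,0,0]],
    [[0,0,-1],[0,0,0]],
    [[0,0,-1],[0,0,0]]
  ]
}}

```text
time: 17.3
eef_pos: [591.0, 213.4, 79.8]
tool_rot: [0.684, 0.729, -0.0, 0.0]
contact_force: [0.0, -0.6, -0.6]
finger_gap: 13.8
gripper_force: 58.7
```

{"api": "carry_out", "payload": {
  "plan": [
    [[0,0,-0.3],[0,0,0]],
    [[0,0,-0.7],[0,0,0]],
    [[0,0,-0.7],[0,0,0]],
    [[0,0,-0.7],[0,0,0]]
  ]
}}

```text
time: 17.63
eef_pos: [591.0, 213.4, 79.5]
tool_rot: [0.684, 0.729, 0.0, -0.0]
contact_force: [-3.1, -1.4, 5.9]
finger_gap: 13.0
gripper_force: 59.9
```

{"api": "carry_out", "payload": {
  "plan": [
    [[0,0,2],[0,0,0]],
    [[0,0,2],[0,0,0]],
    [[0.2,0,2],[0,0,0]],
    [[0.4,0,2],[0,0,0]],
    [[0.4,0,2],[0,0,0]],
    [[0.4,0,2],[0,0,0]]
  ]
}}

```text
time: 18.13
eef_pos: [591.3, 213.4, 81.0]
tool_rot: [0.684, 0.729, -0.0, -0.0]
contact_force: [-0.1, -0.6, -0.8]
finger_gap: 13.1
gripper_force: 58.6
```

{"api": "carry_out", "payload": {
  "plan": [
    [[0.2,0,0],[0,0,0]],
    [[0.4,0,0],[0,0,0]],
    [[0.4,0,0],[0,0,0]],
    [[0.4,0,0],[0,0,0]]
  ]
}}

```text
time: 18.47
eef_pos: [591.5, 213.4, 81.0]
tool_rot: [0.684, 0.729, -0.0, -0.0]
contact_force: [-4.0, -0.0, 0.3]
finger_gap: 13.5
gripper_force: 58.7
```

Leaf 3 seated (+6 N) and was loose. It touches the fence at x ≈ 591.4, as predicted. Next is leaf 4, which should bind.

{"api": "carry_out", "payload": {
  "plan": [
    [[-0.7,0,0],[0,0,0]],
    [[-0.7,0,6],[0,0,0]],
    [[-0.7,0,18],[0,0,0]],
    [[-0.7,0,32],[0,0,0]],
    [[-0.7,0,42],[0,0,0]],
    [[-0.7,0,44],[0,0,0]],
    [[-0.7,0,44],[0,0,0]],
    [[-1.7,8,44],[0,0,0]],
    [[-2.7,18,44],[0,0,0]],
    [[-3.4,25,44],[0,0,0]],
    [[-3.4,26,44],[0,0,0]],
    [[-3.4,26,44],[0,0,0]],
    [[-3.4,26,44],[0,0,0]]
  ]
}}

```text
time: 19.55
eef_pos: [588.3, 239.3, 124.8]
tool_rot: [0.684, 0.729, -0.0, 0.0]
contact_force: [-0.4, -0.3, -1.4]
finger_gap: 13.5
gripper_force: 58.7
```

{"api": "carry_out", "payload": {
  "plan": [
    [[0,0,-5],[0,0,0]],
    [[0,0,-10],[0,0,0]],
    [[0,0,-13],[0,0,0]],
    [[0,0,-16],[0,0,0]],
    [[0,0,-18],[0,0,0]],
    [[0,0,-20],[0,0,0]],
    [[0,0,-20],[0,0,0]]
  ]
}}

```text
time: 20.13
eef_pos: [588.2, 239.3, 104.7]
tool_rot: [0.684, 0.729, -0.0, -0.0]
contact_force: [0.6, -0.2, -0.2]
finger_gap: 13.5
gripper_force: 58.7
```

{"api": "carry_out", "payload": {
  "plan": [
    [[0,0,-1],[0,0,0]],
    [[0,0,-2],[0,0,0]],
    [[0,0,-3],[0,0,0]],
    [[0,0,-3],[0,0,0]]
  ]
}}

```text
time: 20.47
eef_pos: [588.4, 239.4, 102.0]
tool_rot: [0.684, 0.729, -0.0, 0.0]
contact_force: [-0.2, -0.2, -0.7]
finger_gap: 13.2
gripper_force: 58.7
```

{"api": "carry_out", "payload": {
  "plan": [
    [[0,0,-1],[0,0,0]],
    [[0,0,-2],[0,0,0]],
    [[0,0,-2],[0,0,0]],
    [[0,0,-2],[0,0,0]]
  ]
}}

```text
time: 20.8
eef_pos: [588.3, 239.4, 100.0]
tool_rot: [0.684, 0.729, -0.0, -0.0]
contact_force: [-0.1, -0.8, -0.8]
finger_gap: 13.7
gripper_force: 58.7
```

{"api": "carry_out", "payload": {
  "plan": [
    [[0,0,-1],[0,0,0]],
    [[0,0,-2],[0,0,0]],
    [[0,0,-3],[0,0,0]],
    [[0,0,-3],[0,0,0]]
  ]
}}

```text
time: 21.13
eef_pos: [588.5, 239.4, 97.1]
tool_rot: [0.684, 0.729, 0.0, 0.0]
contact_force: [-0.0, 0.1, 2.3]
finger_gap: 13.1
gripper_force: 59.1
```

{"api": "carry_out", "payload": {
  "plan": [
    [[0,0,-1],[0,0,0]],
    [[0,0,-2],[0,0,0]],
    [[0,0,-3],[0,0,0]],
    [[0,0,-3],[0,0,0]]
  ]
}}

```text
time: 21.47
eef_pos: [588.4, 239.5, 94.1]
tool_rot: [0.684, 0.729, 0.0, -0.0]
contact_force: [0.0, 1.7, 1.8]
finger_gap: 13.1
gripper_force: 59.2
```

Leaf 4 drags at about 3 N, so it binds. I continue gently down.

{"api": "carry_out", "payload": {
  "plan": [
    [[0,0,-1],[0,0,0]],
    [[0,0,-2],[0,0,0]],
    [[0,0,-3],[0,0,0]],
    [[0,0,-4],[0,0,0]],
    [[0,0,-4],[0,0,0]]
  ]
}}

```text
time: 21.88
eef_pos: [588.4, 239.4, 89.8]
tool_rot: [0.684, 0.729, -0.0, 0.0]
contact_force: [0.5, 0.8, 0.2]
finger_gap: 12.8
gripper_force: 58.8
```

{"api": "carry_out", "payload": {
  "plan": [
    [[0,0,-1],[0,0,0]],
    [[0,0,-2],[0,0,0]],
    [[0,0,-3],[0,0,0]],
    [[0,0,-4],[0,0,0]],
    [[0,0,-5],[0,0,0]],
    [[0,0,-6],[0,0,0]],
    [[0,0,-7],[0,0,0]],
    [[0,0,-7],[0,0,0]]
  ]
}}

```text
time: 22.55
eef_pos: [588.3, 239.3, 82.9]
tool_rot: [0.684, 0.729, -0.0, -0.0]
contact_force: [0.9, 0.8, 1.6]
finger_gap: 13.6
gripper_force: 58.9
```

{"api": "carry_out", "payload": {
  "plan": [
    [[0,0,-1],[0,0,0]],
    [[0,0,-2],[0,0,0]],
    [[0,0,-2.5],[0,0,0]],
    [[0,0,-2.5],[0,0,0]]
  ]
}}

```text
time: 22.88
eef_pos: [588.3, 239.4, 80.4]
tool_rot: [0.684, 0.729, -0.0, -0.0]
contact_force: [0.4, 1.1, 2.1]
finger_gap: 13.2
gripper_force: 59.0
```

{"api": "carry_out", "payload": {
  "plan": [
    [[0,0,-0.5],[0,0,0]],
    [[0,0,-1],[0,0,0]],
    [[0,0,-1.3],[0,0,0]],
    [[0,0,-1.3],[0,0,0]],
    [[0,0,-1.3],[0,0,0]]
  ]
}}

```text
time: 23.3
eef_pos: [588.4, 239.4, 79.4]
tool_rot: [0.684, 0.729, 0.0, -0.0]
contact_force: [-1.3, 1.3, 7.1]
finger_gap: 13.3
gripper_force: 60.0
```

Seated: the z stop is the same (79.4) and the force jumped to 7 N. I release and retreat straight up.

{"api": "carry_out", "payload": {
  "plan": [
    [[0,0,0.3],[0,0,0]],
    [[0,0,0.3],[0,0,0]],
    [[0,0,0.3],[0,0,0]],
    [[0,0,0.3],[0,0,0]],
    [[0,0,0.3],[0,0,0]],
    [[0,0,0.3],[0,0,0]]
  ],
  "gripper": 45
}}

```text
time: 23.8
eef_pos: [588.3, 239.3, 79.5]
tool_rot: [0.684, 0.729, -0.0, -0.0]
contact_force: [-0.3, -0.6, -0.7]
finger_gap: 45.1
gripper_force: 0.0
```

{"api": "carry_out", "payload": {
  "plan": [
    [[0,0,15],[0,0,0]],
    [[0,0,40],[0,0,0]],
    [[0,0,75],[0,0,0]],
    [[0,0,110],[0,0,0]],
    [[-40,0,130],[0,0,0]],
    [[-80,0,130],[0,0,0]],
    [[-120,0,130],[0,0,0]],
    [[-150,0,130],[0,0,0]],
    [[-150,0,130],[0,0,0]]
  ]
}}

```text
time: 24.55
eef_pos: [433.4, 239.6, 209.8]
tool_rot: [0.683, 0.73, -0.001, -0.001]
contact_force: [1.0, 2.2, 1.9]
finger_gap: 45.7
gripper_force: 0.0
```

```bash
python3 - <<'E'
from h import *
from plant import state,read_camera
s=state();print(s["eef_pos"],s["contact_force"])
d={n:read_camera(n) for n in("side","top")}
cv2.imwrite("pics/end.png",np.hstack([cv2.resize(d[n]["frame"][y:y+60,x:x+60],(400,400),interpolation=cv2.INTER_CUBIC) for n,x,y in(("side",280,130),("top",360,142))]))
E
```

```text
[433.36688422 239.60661221 209.8332128 ] [0.98117122 2.18339742 1.86064586]
```

View pics/end.png

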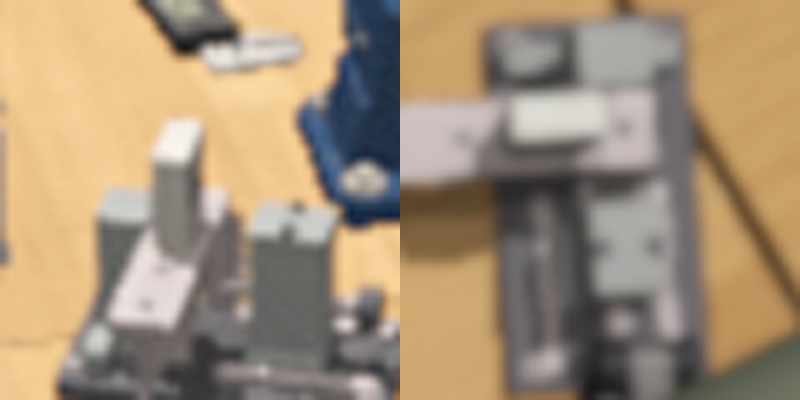

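The gauge sits in the feeder, with its flange on the fence (side crop 150,280, grip top at 180,140). I check its level numerically, because the thin end overhangs.

```bash
python3 - <<'E'
from h import *
from plant import state,read_camera
s=state();print(s["contact_force"],s["time"])
d=read_camera("side");k=6.6667
import math
c,sn=math.cos(math.radians(3.65)),math.sin(math.radians(3.65))
for tilt in(0,3,5):
  for n,(x,y,z) in dict(nearR=(-12,62,6),nearL=(12,62,6),gripNR=(-7,15,46),gripNL=(7,15,46),gripFR=(-7,-15,46)).items():
    a=math.radians(tilt); y2=y+26;y3=y2*math.cos(a)+z*math.sin(a)-26; z3=z*math.cos(a)-y2*math.sin(a)
    p=np.array([588.4+c*x-sn*y3,239.4+sn*x+c*y3,70+z3]);q=proj(d,p);print(tilt,n,((q-[280,130]+.5)*k).round(0))
f=cv2.resize(d["frame"][130:190,280:340],(800,800),interpolation=cv2.INTER_CUBIC)[150:800,100:500];cv2.imwrite("pics/end2.png",f[:600])
E
```

```text
[ 0.73388606 -0.58357658  1.25323547] 24.65
0 nearR [171. 319.]
0 nearL [104. 311.]
0 gripNR [186. 154.]
0 gripNL [148. 150.]
0 gripFR [204. 116.]
3 nearR [171. 330.]
3 nearL [104. 323.]
3 gripNR [185. 163.]
3 gripNL [146. 159.]
3 gripFR [203. 120.]
5 nearR [171. 338.]
5 nearL [104. 330.]
5 gripNR [184. 169.]
5 gripNL [145. 165.]
5 gripFR [202. 124.]
```

View pics/end2.png

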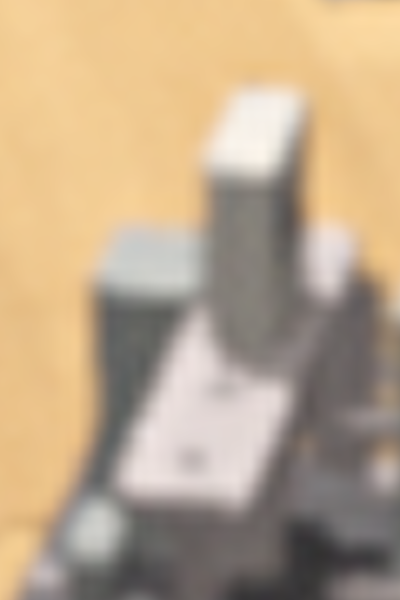

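```bash
python3 - <<'E'
from h import *
import math
d=pickle.load(open("cam0.pkl","rb"))
c,sn=math.cos(math.radians(3.65)),math.sin(math.radians(3.65));k=6.6667;D=d["side"]
for tilt in(0,2,4):
  for n,(x,y,z) in dict(farR=(-12,-36,6),farL=(12,-36,6),nearR=(-12,62,6)).items():
    a=math.radians(tilt);y2=y+26;y3=y2*math.cos(a)+z*math.sin(a)-26;z3=z*math.cos(a)-y2*math.sin(a)
    print(tilt,n,((proj(D,[588.4+c*x-sn*y3,239.4+sn*x+c*y3,70+z3])-[280,130]+.5)*k).round(0))
# the feeder's own corners: base plate 10 mm, housing top, for the local calibration offset
E
python3 - <<'E'
# reference: gauge in stand (level) same corners, observed in first side picture
import sys;sys.path.insert(0,'.')
from h import *
d=pickle.load(open("cam0.pkl","rb"))["side"]
for n,p in dict(nearR=(368.4,371.4,54),farR=(368.4,273.4,54),gripNR=(373.4,324.4,94),gripNL=(387.4,324.4,94),gripFR=(373.4,294.4,94)).items(): print(n,((proj(d,p)-[345,180]+.5)*5).round(0))
E
```

```text
0 farR [230. 186.]
0 farL [168. 179.]
0 nearR [171. 319.]
2 farR [230. 186.]
2 farL [168. 179.]
2 nearR [171. 327.]
4 farR [230. 185.]
4 farL [168. 178.]
4 nearR [171. 334.]
nearR [209. 183.]
farR [242.  63.]
gripNR [222.  46.]
gripNL [190.  42.]
gripFR [232.  11.]
```

The far and near flange corners differ by about 135 px. Level predicts 133 and a 2° tilt predicts 141, so the gauge is level and home. The arm is clear, so I hand in.

```bash
python3 -c "
from plant import close_job
print(close_job())"
```

```text
the job is handed in; nothing more can be done
None
```

The job is handed in: leaves 1, 2 and 3 each went fully home without binding, the thickest leaf (4, 11.5 mm) was the first to bind at about 3 N of drag, and I left it fully home in the gap with the gauge released.

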